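# Nudge the yellow-padded cutlery bin shut

## Robot

A 6-joint arm with a two-finger parallel gripper is mounted at the origin on the work surface. World frame = base frame: x ahead of the robot, y to its left, z up, the work surface at z = 0. Lengths are in m, angles in rad, forces in N, time in s.
With the tool pointing down it reaches from about 0.375 to 0.9 m from the base axis. Payload 3.1 kg.
Tool frame: the origin (TCP) lies midway between the tips of the shut fingers; the grasp point (between the pads) lies 19 mm behind it; z points along the fingers, y is the line along which they close (so a half turn about z gives the same grasp; the last joint's range is limited). The gripper opens to 87 mm and grips with 3 to 60 N. Pads are 19 mm wide; open, the fingers measure 117 mm over their backs; the gripper's body (75 mm by 190 mm) begins 51 mm behind the grasp point.
Start: joints at [1.085, 0.527, 1.433, -0, 1.181, -0.178], TCP at [0.189, 0.596, 0.223] pointing down, gripper open.
Joint ranges: [-3.08, 3.08], [-0.75, 2.2], [0.22, 2.44], [-1.43, 4.57], [0, 2.65], [-2.85, 2.85]. Speed limits (rad/s): [2.79, 2.79, 3.14, 3.14, 3.14, 3.14].

## Interface

Orientations are given as a unit quaternion [x, y, z, w].
In Python, from rig import robot gives the robot as it stands.
- The arm moves only by the shell command python3 -m jog 'ROWS' [FORCE]. ROWS is a JSON object of lists of equal length, an entry for each row: "dp": the shift along the tool's x, y, z in mm, a list of three; "delta_rot": the turn, a rotation vector about the tool's x, y, z in rad, a list of three; "gripper": the opening, from -1 (shut) to 1 (fully open). A call has 1 to 12 rows; each row is the pose to reach, as a shift and turn from the pose commanded when the call began, along the tool's axes at that moment; what a row does not reach only later rows make up. A row lasts 1/10 s, in which the tool goes at most 50 mm and 8.59 degrees, less where a joint would pass 70% of its speed; a pose out of reach is approached as far as the arm can. A call with a gripper value outside its range is refused whole. The fingers move at their own pace and stop on an object; FORCE is the grip in N (left out, the last holds). Time passes only in rows, so rows that repeat a pose let the fingers close. It gives the time, the measured TCP pose, the force, the opening and the grip force at its end, in the units of the state.
- robot.get_obs(): the state, without advancing time (a new reading comes with each control period).
- robot.camera(name): name is "scene" or "top" or "wrist"; returns the picture (480x640x3 uint8, red, green, blue); there is no depth.
- robot.camera_model(name): a dict with "fx", "fy", "cx", "cy" (pixels), "xyz" and "orientation" of the camera in the world; the wrist camera has in their place "T_tool_cam" (4x4, takes a point from camera to tool coordinates, whose origin is the TCP and whose axes are the flange's). Camera axes: x right, y down, z forward; pixel columns grow to the right and rows downward; lengths in m; the calibration is good to about 2 mm. The wrist camera is an equidistant fisheye: a pixel r from the principal point sees the ray r / f radians off the axis. A picture is of the moment at which its call begins: read the wrist's pose just before it. camera_model takes no time and is no camera call.
- robot.hand_in(): hands the job in; it is judged then, once.
Trained networks look in the newest picture that a camera, given by its name, has taken for a name from the list of things; names that differ only in an ending like _2 or _b are one class to them, and where a whole thing is asked for, a point or a joint stands for the part that bears it (a point fixed in the world has none). Each returns a list of dicts, best first, with "score" (0 to 1); they miss things now and then, are a little off and sometimes report something else, mostly with a low value. They report only what shows in the picture. A call takes as long as a camera call.
- robot.search_frame(name, camera): "rect" ([left, top, right, bottom] in pixels, round what is visible of it).
The state is a dict: "time": time; "q": joint angles; "joint_velocities": joint speeds; "joint_torque": joint torques, N m; "position": TCP position; "tool_rot": TCP orientation; "ft_force": force on the tool from outside, world axes, zero at the start; "moment": the same for the moment, N m; "grip_width": finger opening in m; "grip_force": force on a finger pad.
Only numpy, scipy, OpenCV 4.12 (cv2) and the standard library are available. Lean on these libraries where they do the work, as an engineer would, in place of code of your own. Each camera call takes 0.05 s, during which the arm holds its last target. There are 200 camera calls.

## Task

Before the camper drives off, shut the tilted-out cutlery bin that has the yellow thumb pad: touch that pad with the fingertips and gently push the bin fully home into the red dish rack, then take the hand away. Do not touch the bin with the blue pad, which stays tilted out, and leave the espresso cup, coaster, jar and ladle where they are; nothing is to be gripped or lifted.

Things in the scene. Friction and masses are not known exactly. Their poses are not given: they have to be found in the camera images.
- rack: red plastic dish rack, fixed, 300 mm (x) by 380 mm (y), walls to 125 mm high, three upright plates to 182 mm high from 13 to 104 mm behind (+x of) its centre. Origin: centre of its underside. Its front (-x) faces the robot and carries two tilt-out bins, centred 90 mm left and right of its middle; which is on which side varies. Mounts share its heading
- yellow_mount: fixed hinge of the bin with the yellow pad. Origin: on the hinge axis, middle of the bin's lower front edge, 25 mm above the counter. x points level into the rack (the way to push), y along the hinge, z up. The red bin is 140 mm wide (y), 55 mm deep; its front wall rises 125 mm above the hinge, upright when shut; cutlery at its back reaches 13 mm above that wall
- yellow_bin (a joint): tilt of the bin with the yellow pad, rad: 0 = fully home (front wall upright), against a rubber stop; larger = tilted out with its top leaning towards the robot, up to 0.6. It starts at 0.35 to 0.55. The hinge is stiff: the bin stays where it is left, and takes about 3 to 4 N at the pad to move
- yellow_pad: yellow plastic thumb pad at the top of that bin's front wall: 60 mm wide, front plate 36 mm high and 8 mm proud of the wall, cap 6 mm thick reaching 30 mm back over the rim (yellow from above). Origin: middle of the plate's outer face, 107 mm above the hinge and 8 mm in front of it when shut, turning with the bin; x points into the bin, square to the face; z up the wall
- blue_mount: hinge mount of the other bin, the one with the blue pad; same make, origin and axes as yellow_mount. This bin must not be touched
- blue_bin (a joint): tilt of the bin with the blue pad, rad, measured like yellow_bin; starts at 0.35 to 0.55 and must stay as it is
- blue_pad: blue thumb pad of the other bin; same size, origin and axes as yellow_pad
- cup: white ceramic espresso cup, 64 mm across, 58 mm high, standing on the coaster; origin: centre of its underside. Leave alone
- coaster: square bamboo coaster, 95 by 95 by 8 mm, loose on the counter; origin: centre of its underside. Leave alone
- jar: closed glass jar, 72 mm across, 110 mm high, loose on the counter; origin: centre of its underside. Leave alone
- ladle: black nylon ladle, 306 mm long, lying on the counter in front of the rack, highest point about 32 mm; origin: on the counter near the middle of its length, x points to the 80 mm wide bowl at one end. Leave alone

How it is judged:
By the outcome, as a careful person would: the job done as asked, in the order asked, and still so for the second after the job is handed in, with the robot touching nothing.
It also fails if it takes over 32 s, if anything falls off the work surface, if the arm or the gripper's body presses on something with over 40 N, if the wrist force passes 120 N, or if a joint passes its speed limit or range.

## Working session

There is one attempt and no reset: what is moved stays moved. The work goes in short steps, Python scripts to look and compute and a shell command to move; the robot and the scene stay as the last step left them, time stands still between calls to the robot, and variables do not carry over. Pictures are saved under pics/ and viewed, at most 10 in all, crops included, and the job is handed in when it is done.

```bash
mkdir -p pics; ls; cat > h.py <<'E'
import numpy as np, cv2
from rig import robot
from scipy.spatial.transform import Rotation as R
def ray(cam,u,v):
    m=robot.camera_model(cam); d=np.array([(u-m['cx'])/m['fx'],(v-m['cy'])/m['fy'],1.])
    return np.array(m['xyz']), R.from_quat(m['orientation']).apply(d)
def at_z(cam,u,v,z):
    o,d=ray(cam,u,v); return o+d*(z-o[2])/d[2]
def proj(cam,P):
    m=robot.camera_model(cam); p=R.from_quat(m['orientation']).inv().apply(np.atleast_2d(P)-np.array(m['xyz']))
    return np.c_[m['fx']*p[:,0]/p[:,2]+m['cx'],m['fy']*p[:,1]/p[:,2]+m['cy']]
E
python3 - <<'E'
from h import *
for c in ['scene','top']:
    im=robot.camera(c); cv2.imwrite(f'pics/{c}0.png',im[:,:,::-1]); print(c,robot.camera_model(c))
    for n in ['rack','yellow_pad','blue_pad','cup','jar','ladle','coaster']:
        print(n,[(np.round(d['rect']).tolist(),round(d['score'],2)) for d in robot.search_frame(n,c)[:2]])
o=robot.get_obs(); print(o['time'],o['position'],o['tool_rot'])
E
```

```text
pics
scene {'fx': 482.744270982667, 'fy': 482.744270982667, 'cx': 313.25671363365177, 'cy': 241.16765062504592, 'xyz': array([ 1.06910793, -0.3735513 ,  1.00170827]), 'orientation': array([ 0.86396766,  0.39860902, -0.1359282 , -0.27603307])}
rack [([261.0, 186.0, 470.0, 379.0], 0.93)]
yellow_pad [([315.0, 173.0, 336.0, 193.0], 0.7)]
blue_pad [([263.0, 216.0, 287.0, 237.0], 0.47), ([306.0, 167.0, 366.0, 231.0], 0.31)]
cup [([202.0, 278.0, 226.0, 309.0], 0.75)]
jar [([335.0, 139.0, 357.0, 170.0], 0.95)]
ladle [([222.0, 183.0, 311.0, 257.0], 0.92), ([261.0, 217.0, 287.0, 237.0], 0.23)]
coaster [([193.0, 287.0, 247.0, 329.0], 0.76), ([307.0, 167.0, 368.0, 232.0], 0.65)]
top {'fx': 622.26623266455, 'fy': 622.26623266455, 'cx': 316.354667658516, 'cy': 241.27451973037188, 'xyz': array([0.40404051, 0.02988367, 1.32155802]), 'orientation': array([ 0.71432597, -0.69731141,  0.04615645, -0.036943  ])}
rack []
yellow_pad [([231.0, 270.0, 261.0, 287.0], 0.56)]
blue_pad [([206.0, 235.0, 282.0, 287.0], 0.67), ([323.0, 253.0, 356.0, 273.0], 0.66)]
cup [([404.0, 255.0, 435.0, 288.0], 0.71)]
jar [([147.0, 305.0, 195.0, 338.0], 0.57), ([204.0, 235.0, 283.0, 289.0], 0.24)]
ladle [([236.0, 314.0, 384.0, 347.0], 0.83)]
coaster [([390.0, 244.0, 446.0, 298.0], 0.78)]
0.8 [0.18871042 0.5958159  0.22257878] [ 1.52801010e-01  9.88256976e-01  1.69538307e-05 -2.44585882e-06]
```

View pics/scene0.png

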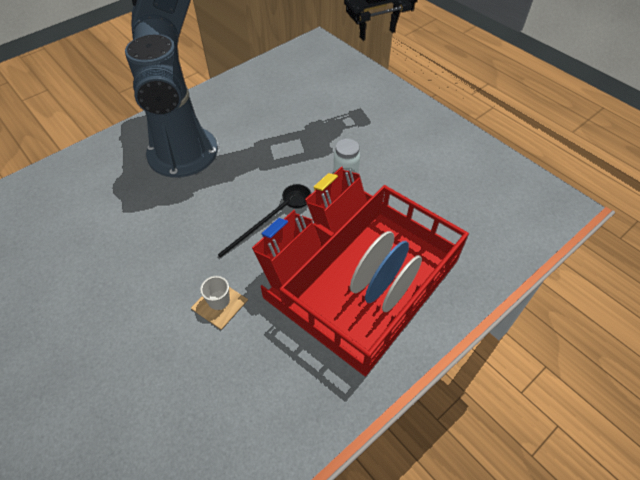

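View pics/top0.png

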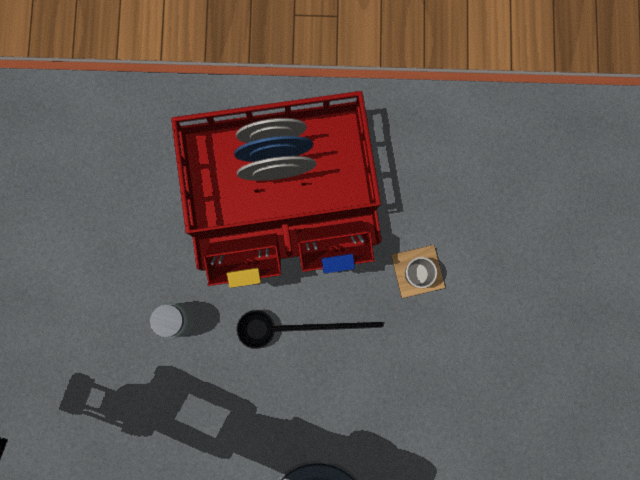

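The yellow bin is the left one (+y): yellow cap at (243,278) in top and (326,183) in scene. Blue is at (338,263) in top. The jar (167,320) and ladle lie in front. I'll fit the hinge geometry to the pad masks.

```bash
cat > fit.py <<'E'
from h import *
from scipy.optimize import minimize
def masks():
    out={}
    for c in ['scene','top']:
        im=cv2.imread(f'pics/{c}0.png'); hsv=cv2.cvtColor(im,cv2.COLOR_BGR2HSV)
        for n,lo,hi,rc in [('y',(22,120,90),(35,255,255),{'scene':(315,173,336,193),'top':(228,266,262,289)}[c]),('b',(105,120,60),(130,255,255),{'scene':(261,214,289,239),'top':(320,251,357,275)}[c])]:
            m=cv2.inRange(hsv,lo,hi); k=np.zeros_like(m); a,b,e,f=rc; k[b-4:f+4,a-4:e+4]=1; out[c,n]=m*k
    return out
def cap(p,n,L):
    yaw,x,y,ty,tb=p; t=ty if n=='y' else tb; s=.09 if n=='y' else -.09
    V=np.array([[a,b,c] for a in (-.008,-.008+L) for b in (-.03,.03) for c in (.125,.131)])
    V=R.from_euler('y',-t).apply(V)+[0,s,.025]
    return R.from_euler('z',yaw).apply(V)+[x,y,0]
def cost(p,M,L):
    e=0
    for (c,n),m in M.items():
        q=proj(c,cap(p,n,L)); h=cv2.convexHull((q*16*8).round().astype(np.int32)).astype(np.int64)
        a,b,w,hh=cv2.boundingRect(m); a-=6;b-=6;w+=12;hh+=12
        S=8; poly=((q-[a,b]+.5)*S); k=np.zeros((hh*S,w*S),np.uint8)
        cv2.fillConvexPoly(k,cv2.convexHull((poly*16).round().astype(np.int32)),255,shift=4)
        k=cv2.resize(k,(w,hh),interpolation=cv2.INTER_AREA)/255.; e+=np.abs(k-m[b:b+hh,a:a+w]/255.).sum()
    return e
if __name__=='__main__':
    M=masks()
    for k,m in M.items(): print(k,cv2.boundingRect(m),(m>0).sum(),cv2.moments(m,True)['m10']/max(1,(m>0).sum()))
    a,b=at_z('top',243,278,.145)[:2],at_z('top',338,263,.145)[:2]
    m=(a+b)/2; yaw=np.arctan2(-(a-b)[0],(a-b)[1]); print(a,b,yaw)
    for L in (.03,.038):
        best=min((minimize(cost,[yaw,m[0]+.04,m[1],t1,t2],args=(M,L),method='Nelder-Mead',options=dict(initial_simplex=np.array([yaw,m[0]+.04,m[1],t1,t2])+np.vstack([np.zeros(5),np.diag([.05,.01,.01,.1,.1])]),maxiter=400)) for t1 in (.38,.5) for t2 in (.38,.5)),key=lambda r:r.fun)
        print(L,best.fun,best.x.round(4))
        p=best.x; t=p[3]
        for nm,th in (('now',t),('shut',0)):
            v=R.from_euler('y',-th).apply([-.008,0,.107])+[0,.09,.025]; print(nm,(R.from_euler('z',p[0]).apply(v)+[p[1],p[2],0]).round(4))
    for n,u,v,z in (('jar',167,320,.11),('bowl',256,329,.03),('handle',383,324,.01)): print(n,at_z('top',u,v,z).round(3))
    print('rackF',[at_z('top',u,v,.125).round(3) for u,v in ((173,118),(361,93),(188,233),(380,208))])
E
python3 fit.py; python3 -c "
from h import *
o=robot.get_obs();print(robot.camera_model('wrist'));print(o['tool_rot'],o['time'])"
```

```text
('scene', 'y') (314, 173, 24, 18) 201 325.00995024875624
('scene', 'b') (262, 218, 26, 20) 239 274.1548117154812
('top', 'y') (227, 269, 34, 19) 469 243.56503198294243
('top', 'b') (322, 254, 33, 19) 491 337.89205702647655
[0.46997094 0.15296839] [ 0.50274788 -0.0258738 ] 0.18126134734148938
0.03 134.76470588235293 [0.1657 0.5329 0.0711 0.4391 0.4233]
now [0.466  0.1512 0.1184]
shut [0.5102 0.1586 0.132 ]
{'fx': 371.64829954431775, 'fy': 371.64829954431775, 'cx': 316.51941362608017, 'cy': 240.70431292041872, 'T_tool_cam': array([[ 7.66302501e-04, -9.64165840e-01, -2.65299162e-01,
         7.27223433e-02],
       [ 9.99999621e-01,  8.48219055e-04, -1.94201994e-04,
        -8.05847640e-06],
       [ 4.12274734e-04, -2.65298913e-01,  9.64166125e-01,
        -1.61918871e-01],
       [ 0.00000000e+00,  0.00000000e+00,  0.00000000e+00,
         1.00000000e+00]])}
[ 1.52801010e-01  9.88256976e-01  1.69538307e-05 -2.44585882e-06] 0.8Traceback (most recent call last):
  File "fit.py", line 30, in <module>
    best=min((minimize(cost,[yaw,m[0]+.04,m[1],t1,t2],args=(M,L),method='Nelder-Mead',op
[... 539 characters left out ...]
^^^^^^^^^^^^^^^^^^^^^^^^^^^^^^^^^^^^^^^^^^^^^^^^^^^^^^^^^^^^^^^^^^^^^^^^^^^^^^^^^^^^^^^^^^^^^^^^^^^^^^^^^^^^^^^^^^^^^^^^^^^^^^^^^^^^^^^^^^^^^^^^^^^^^^^^^^^^^^^^^^^^^^^^^^^^^^^^^^^^^^^^^^
    res = _minimize_neldermead(fun, x0, args, callback, bounds=bounds,
                               **options)
    fxr = func(xr)
    fx = function(np.copy(x), *(wrapper_args + args))
  File "fit.py", line 18, in cost
    q=proj(c,cap(p,n,L)); h=cv2.convexHull((q*16*8).round().astype(np.int32)).astype(np.int64)
  File "h.py", line 10, in proj
    m=robot.camera_model(cam); p=R.from_quat(m['orientation']).inv().apply(np.atleast_2d(P)-np.array(m['xyz']))
ValueError: time passes only in moves, steps and waits
```

```bash
python3 -m jog '{"dp":[[-30,-30,0],[-60,-60,0],[-90,-90,0],[-120,-120,0],[-150,-150,0],[-180,-180,0],[-210,-210,0],[-240,-240,0],[-270,-270,0],[-300,-300,0],[-330,-330,0],[-357,-361,0]],"delta_rot":[[0,0,-0.04],[0,0,-0.08],[0,0,-0.12],[0,0,-0.16],[0,0,-0.2],[0,0,-0.24],[0,0,-0.28],[0,0,-0.32],[0,0,-0.36],[0,0,-0.4],[0,0,-0.44],[0,0,-0.47]],"gripper":[-1,-1,-1,-1,-1,-1,-1,-1,-1,-1,-1,-1]}'
sed -i 's/^def ray/import functools\n_cm=functools.lru_cache(robot.camera_model)\ndef ray/; s/m=robot.camera_model(cam)/m=_cm(cam)/' h.py
sed -i 's/ h=cv2.convexHull((q\*16\*8).*$//' fit.py
timeout 300 python3 fit.py
```

```text
time: 2.0
position: [0.4213, 0.1422, 0.2229]
tool_rot: [-0.082, 0.997, 0.0, 0.001]
ft_force: [0.5, 0.4, 0.9]
grip_width: 0.0021
grip_force: 0.0
('scene', 'y') (314, 173, 24, 18) 201 325.00995024875624
('scene', 'b') (262, 218, 26, 20) 239 274.1548117154812
('top', 'y') (227, 269, 34, 19) 469 243.56503198294243
('top', 'b') (322, 254, 33, 19) 491 337.89205702647655
[0.46997094 0.15296839] [ 0.50274788 -0.0258738 ] 0.18126134734148938
0.03 134.76470588235293 [0.1657 0.5329 0.0711 0.4391 0.4233]
now [0.466  0.1512 0.1184]
shut [0.5102 0.1586 0.132 ]
0.038 372.2274509803922 [0.1598 0.5414 0.0726 0.572  0.544 ]
now [0.4633 0.1511 0.1106]
shut [0.5192 0.1601 0.132 ]
jar [0.388 0.3   0.11 ]
bowl [0.372 0.134 0.03 ]
handle [ 0.388 -0.129  0.01 ]
rackF [array([0.784, 0.305, 0.125]), array([ 0.846, -0.066,  0.125]), array([0.555, 0.264, 0.125]), array([ 0.614, -0.107,  0.125])]
```

```bash
python3 -m jog '{"dp":[[0,0,35],[0,0,70],[0,0,95],[-8,0,95],[-12,0,95],[-12,0,95]],"delta_rot":[[0,0,0],[0,0,0],[0,0,0],[0,0,0],[0,0,0],[0,0,0]],"gripper":[-1,-1,-1,-1,-1,-1]}'
python3 -m jog '{"dp":[[-4,0,0],[-8,0,0],[-12,0,0],[-16,0,0],[-20,0,0],[-20,0,0]],"delta_rot":[[0,0,0],[0,0,0],[0,0,0],[0,0,0],[0,0,0],[0,0,0]],"gripper":[-1,-1,-1,-1,-1,-1]}'
python3 - <<'E'
from h import *
im=robot.camera('scene')[120:270,220:420]; cv2.imwrite('pics/s1.png',cv2.resize(im[:,:,::-1],None,fx=4,fy=4,interpolation=cv2.INTER_CUBIC))
E
```

```text
time: 2.6
position: [0.4345, 0.1462, 0.1289]
tool_rot: [-0.082, 0.997, 0.0, 0.002]
ft_force: [0.2, 0.5, 0.5]
grip_width: 0.0007
grip_force: 0.0
time: 3.2
position: [0.4511, 0.1491, 0.1274]
tool_rot: [-0.082, 0.997, 0.0, -0.001]
ft_force: [-3.0, -0.9, 1.3]
grip_width: 0.0002
grip_force: 1.6
```

View pics/s1.png

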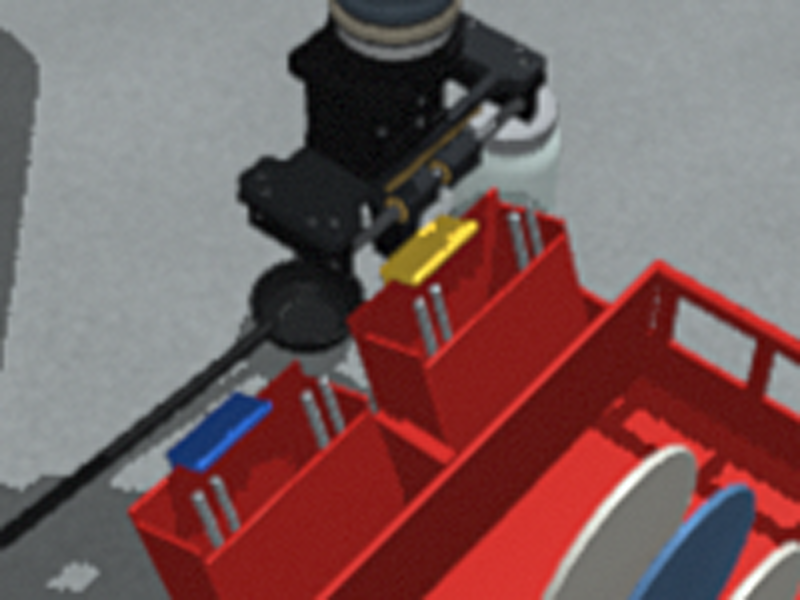

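The shut fingers touch the yellow cap at crop (430,250) with about 3 N, and nothing else is touched. I'll keep pushing.

```bash
python3 -m jog '{"dp":[[-4,0,0],[-8,0,0],[-12,0,0],[-16,0,0],[-20,0,0],[-24,0,0],[-28,0,0],[-32,0,0],[-35,0,0],[-38,0,0],[-40,0,0],[-40,0,0]],"delta_rot":[[0,0,0],[0,0,0],[0,0,0],[0,0,0],[0,0,0],[0,0,0],[0,0,0],[0,0,0],[0,0,0],[0,0,0],[0,0,0],[0,0,0]],"gripper":[-1,-1,-1,-1,-1,-1,-1,-1,-1,-1,-1,-1]}'
python3 -m jog '{"dp":[[-1,0,0],[-2,0,0],[-3,0,0],[-4,0,0],[-5,0,0],[-5,0,0]],"delta_rot":[[0,0,0],[0,0,0],[0,0,0],[0,0,0],[0,0,0],[0,0,0]],"gripper":[-1,-1,-1,-1,-1,-1]}'
```

```text
time: 4.45
position: [0.4905, 0.1555, 0.1274]
tool_rot: [-0.082, 0.997, -0.0, -0.001]
ft_force: [-2.6, -0.5, 2.7]
grip_width: 0.0004
grip_force: 1.7
time: 5.05
position: [0.4905, 0.1555, 0.1272]
tool_rot: [-0.082, 0.997, -0.001, -0.006]
ft_force: [-11.3, -3.1, 8.5]
grip_width: 0.0006
grip_force: 5.8
```

```bash
python3 - <<'E'
from h import *
from fit import cap
full=robot.camera('scene'); im=cv2.resize(np.ascontiguousarray(full[120:270,220:420,::-1]),None,fx=4,fy=4,interpolation=cv2.INTER_CUBIC)
for t,col in ((0,(0,255,0)),(.08,(255,255,255))):
    q=(proj('scene',cap([.1657,.5329,.0711,t,.4233],'y',.03))-[220,120]+.5)*4
    cv2.polylines(im,[cv2.convexHull(q.astype(np.int32))],True,col,1)
cv2.imwrite('pics/s2.png',im)
E
```

```text
(no output)
```

View pics/s2.png

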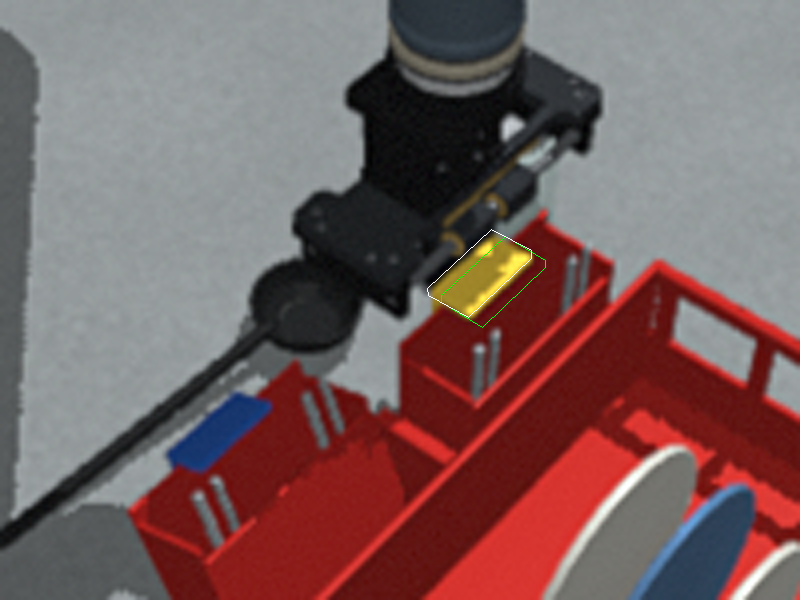

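The pad stopped hard at 11 N, but in the image it sits about 10 mm short of the model's shut outline (green). I'll back off and re-fit on both tilt states to see whether the bin is short or the hinge estimate is off.

```bash
python3 -m jog '{"dp":[[10,0,0],[25,0,0],[45,0,0],[55,0,0],[55,0,-50],[75,0,-100],[75,0,-110]],"delta_rot":[[0,0,0],[0,0,0],[0,0,0],[0,0,0],[0,0,0],[0,0,0],[0,0,0]],"gripper":[-1,-1,-1,-1,-1,-1,-1]}'
cat > fit2.py <<'E'
from h import *
from fit import *
import sys
for c in ['scene','top']: cv2.imwrite(f'pics/{c}1.png',robot.camera(c)[:,:,::-1])
M0=masks(); M1={}
for c,(a,b,e,f) in {'scene':(315,165,365,205),'top':(222,235,275,285)}.items():
    hsv=cv2.cvtColor(cv2.imread(f'pics/{c}1.png'),cv2.COLOR_BGR2HSV); m=cv2.inRange(hsv,(22,120,70),(35,255,255)); k=np.zeros_like(m);k[b:f,a:e]=1; M1[c,'y']=m*k
    print(c,cv2.boundingRect(M1[c,'y']),(M1[c,'y']>0).sum())
def tot(p): return cost(p[:5],M0,.03)+2*cost([p[0],p[1],p[2],p[5],0],M1,.03)
for t1 in (0,.08,.05):
    p0=np.array([.1657,.5329-.11*(.08-t1),.0711,.36+t1,.35+t1,t1])
    r=minimize(tot,p0,method='Nelder-Mead',options=dict(initial_simplex=p0+np.vstack([np.zeros(6),np.diag([.02,.006,.004,.05,.05,.05])]),maxiter=600)); print(round(r.fun,1),r.x.round(4))
for t1 in (0,.04,.08,.12):   # profile over final tilt
    p0=np.array([.1657,.5329-.11*(.08-t1),.0711,.36+t1,.35+t1])
    r=minimize(lambda p:tot([*p,t1]),p0,method='Nelder-Mead',options=dict(initial_simplex=p0+np.vstack([np.zeros(5),np.diag([.02,.006,.004,.05,.05])]),maxiter=400)); print('t1',t1,round(r.fun,1),r.x.round(4))
im=cv2.imread('pics/top1.png')[190:310,170:400]; cv2.imwrite('pics/t1c.png',cv2.resize(im,None,fx=3.4,fy=3.4,interpolation=cv2.INTER_CUBIC))
E
python3 fit2.py
```

```text
time: 5.8
position: [0.4238, 0.1445, 0.2415]
tool_rot: [-0.082, 0.997, 0.0, 0.004]
ft_force: [0.3, 0.0, -0.3]
grip_width: 0.0007
grip_force: 0.0
scene (328, 179, 25, 21) 269
top (224, 245, 33, 20) 497
345.8 [0.1695 0.5252 0.0696 0.3665 0.3603 0.0142]
304.3 [0.1654 0.5331 0.071  0.4417 0.4261 0.0796]
314.4 [0.1717 0.5303 0.0708 0.41   0.4057 0.0528]
t1 0 354.4 [0.1793 0.5243 0.0698 0.3528 0.3604]
t1 0.04 322.9 [0.1727 0.5288 0.0705 0.397  0.3942]
t1 0.08 308.7 [0.1709 0.5335 0.0712 0.4409 0.4329]
t1 0.12 329.3 [0.1656 0.5382 0.0721 0.4864 0.4686]
```

View pics/t1c.png

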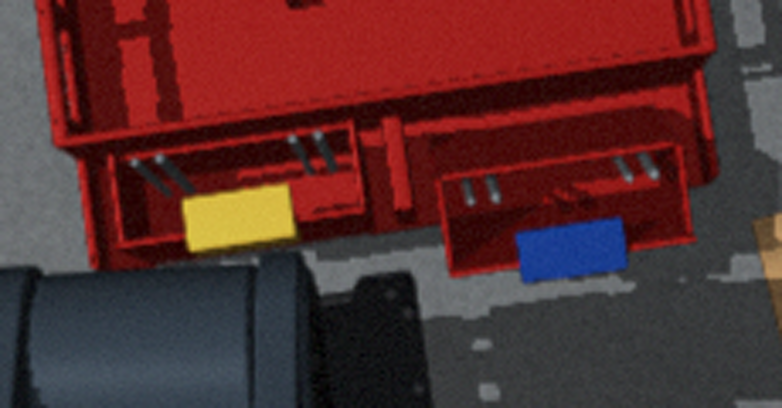

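```bash
python3 - <<'E'
from h import *
S=6
def binbox(p,s,t):
    V=np.array([[a,b,c] for c in (0,.125) for a,b in ((0,-.07),(0,.07),(.055,.07),(.055,-.07))])
    V=R.from_euler('y',-t).apply(V)+[0,s,.025]; return R.from_euler('z',p[0]).apply(V)+[p[1],p[2],0]
tiles=[]
for c,(x0,y0,w,h) in {'top':(190,215,65,48),'scene':(300,165,65,48)}.items():
    x0,y0,w,h={'top':(192,218,95,65),'scene':(300,160,80,80)}[c]
    src=cv2.imread(f'pics/{c}1.png')[y0:y0+h,x0:x0+w]; big=cv2.resize(src,None,fx=4,fy=4,interpolation=cv2.INTER_CUBIC)
    big=cv2.convertScaleAbs(big,alpha=1.4,beta=10); row=[big]
    for p,t in (([.1793,.5243,.0698],0),([.1709,.5335,.0712],.08)):
        im=big.copy(); q=((proj(c,binbox(p,.09,t))-[x0,y0]+.5)*4).astype(np.int32)
        cv2.polylines(im,[q[:4]],True,(255,255,0),1); cv2.polylines(im,[q[4:]],True,(0,255,0),1)
        row.append(im)
    r=np.hstack(row); tiles.append(cv2.resize(r,(800,int(r.shape[0]*800/r.shape[1]))))
cv2.imwrite('pics/ov.png',np.vstack(tiles))
E
```

```text
(no output)
```

View pics/ov.png

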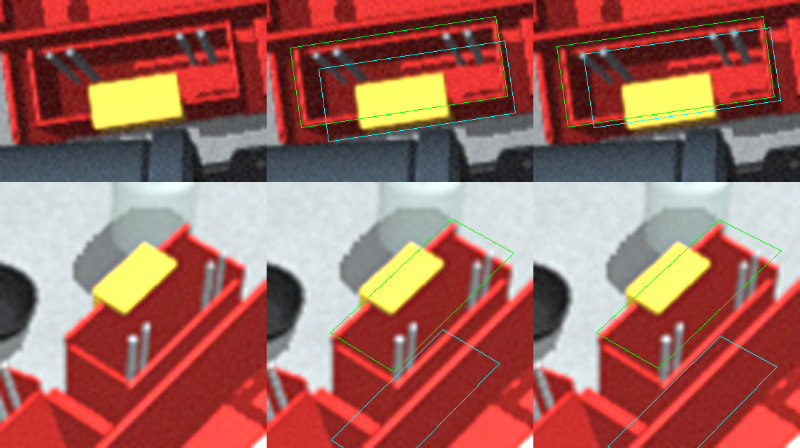

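```bash
python3 -m jog '{"dp":[[0,0,50],[0,0,100],[0,0,105],[-15,0,105],[-30,0,105],[-45,0,105],[-53,0,105],[-58,0,105],[-61,0,105],[-63,0,105],[-63,0,105]],"delta_rot":[[0,0,0],[0,0,0],[0,0,0],[0,0,0],[0,0,0],[0,0,0],[0,0,0],[0,0,0],[0,0,0],[0,0,0],[0,0,0]],"gripper":[-1,-1,-1,-1,-1,-1,-1,-1,-1,-1,-1]}'
python3 -c "
from h import *
o=robot.get_obs();print(o['ft_force'],o['moment'],o['position'])"
python3 -m jog '{"dp":[[-2,0,0],[-4,0,0],[-6,0,0],[-8,0,0],[-8,0,0]],"delta_rot":[[0,0,0],[0,0,0],[0,0,0],[0,0,0],[0,0,0]],"gripper":[-1,-1,-1,-1,-1]}'
python3 -c "
from h import *
o=robot.get_obs();print(o['ft_force'],o['moment'],o['position'])"
python3 -m jog '{"dp":[[-1.5,0,0],[-3,0,0],[-4,0,0],[-4,0,0]],"delta_rot":[[0,0,0],[0,0,0],[0,0,0],[0,0,0]],"gripper":[-1,-1,-1,-1]}'
python3 -c "
from h import *
o=robot.get_obs();print(o['ft_force'],o['moment'],o['position'])"
```

```text
time: 7.0
position: [0.4839, 0.1544, 0.1326]
tool_rot: [-0.082, 0.997, -0.0, -0.0]
ft_force: [-0.3, -0.5, -0.9]
grip_width: 0.0
grip_force: 0.0
[-0.28304834 -0.45306079 -0.8617913 ] [-0.01775263 -0.01314048  0.00502206] [0.4839099  0.15442402 0.13263918]
time: 7.5
position: [0.4906, 0.1555, 0.1323]
tool_rot: [-0.082, 0.997, -0.0, -0.002]
ft_force: [-3.4, -0.2, 3.0]
grip_width: 0.0003
grip_force: 1.9
[-3.37650288 -0.24945613  3.02680233] [-0.11339739  0.59349988  0.02604461] [0.49057688 0.15550382 0.13234252]
time: 7.9
position: [0.4905, 0.1556, 0.1321]
tool_rot: [-0.082, 0.997, -0.001, -0.006]
ft_force: [-11.0, -2.4, 7.6]
grip_width: 0.0006
grip_force: 5.2
[-10.968133    -2.43232311   7.5691782 ] [-0.3982049   1.60780239  0.02118787] [0.49052652 0.15560968 0.13210985]
```

```bash
python3 -m jog '{"dp":[[-1,0,0],[-2,0,0],[-3,0,0],[-4,0,0],[-4,0,0]],"delta_rot":[[0,0,0],[0,0,0],[0,0,0],[0,0,0],[0,0,0]],"gripper":[-1,-1,-1,-1,-1]}'
python3 -c "
from h import *
o=robot.get_obs();print(o['ft_force'],o['moment'],o['position'])
for z in (.125,.1):
  for n,u,v in (('wallL',188,233),('wallR',380,208),('rearL',173,118),('rearR',361,93)):
    q=R.from_euler('z',-.1657).apply(at_z('top',u,v,z)-[.5329,.0711,0]); print(n,z,q.round(4))"
```

```text
time: 8.4
position: [0.4905, 0.1557, 0.1318]
tool_rot: [-0.082, 0.997, -0.001, -0.01]
ft_force: [-15.8, -4.5, 13.0]
grip_width: 0.0007
grip_force: 8.4
[-15.77340767  -4.51723287  12.98680043] [-0.66292655  2.58085855 -0.05478423] [0.49048323 0.1556759  0.13181596]
wallL 0.125 [0.0542 0.187  0.125 ]
wallR 0.125 [ 0.0507 -0.1888  0.125 ]
rearL 0.125 [0.2859 0.1892 0.125 ]
rearR 0.125 [ 0.2857 -0.187   0.125 ]
wallL 0.1 [0.0581 0.1913 0.1   ]
wallR 0.1 [ 0.0546 -0.1923  0.1   ]
rearL 0.1 [0.2947 0.1935 0.1   ]
rearR 0.1 [ 0.2945 -0.1905  0.1   ]
```

Hard stop at the same place, x = 0.4905, up to 16 N. The rack's inner wall also leaves no room behind a hinge at the fitted x, so that estimate looks biased and the bin is probably home. I'll retreat and confirm with a close wrist view.

```bash
python3 -m jog '{"dp":[[15,0,0],[35,0,0],[60,0,0],[90,0,0],[110,0,-40],[120,0,-70],[120,0,-70],[120,0,-70]],"delta_rot":[[0,0,0],[0,0,0],[0,0,0],[0,0,0],[0,0,0],[0,0,0],[0,0,0],[0,0,0]],"gripper":[-1,-1,-1,-1,-1,-1,-1,-1]}'
python3 - <<'E'
from h import *
o=robot.get_obs(); im=robot.camera('wrist')[:,:,::-1].copy(); cv2.imwrite('pics/w1.png',im)
m=robot.camera_model('wrist'); T=np.eye(4);T[:3,:3]=R.from_quat(o['tool_rot']).as_matrix();T[:3,3]=o['position'];T=T@m['T_tool_cam']
np.save('Tw.npy',T)
def pw(P):
    p=(np.c_[P,np.ones(len(P))]@np.linalg.inv(T).T)[:,:3]; r=np.hypot(p[:,0],p[:,1]); th=np.arctan2(r,p[:,2])
    return np.c_[m['cx']+m['fx']*th*p[:,0]/r, m['cy']+m['fy']*th*p[:,1]/r]
for p,t,col in (([.1660,.5245,.0698],0,(0,255,0)),([.1660,.5335,.0712],.08,(255,255,255))):
    for V in ([[0,-.07,.0],[0,.07,0],[0,.07,.125],[0,-.07,.125]],[[-.008,-.03,.131],[-.008,.03,.131],[.022,.03,.131],[.022,-.03,.131]],[[-.008,-.03,.089],[-.008,.03,.089]]):
        W=R.from_euler('z',p[0]).apply(R.from_euler('y',-t).apply(np.array(V))+[0,.09,.025])+[p[1],p[2],0]
        cv2.polylines(im,[pw(W).round().astype(np.int32)],True,col,1)
cv2.imwrite('pics/w1o.png',im)
E
```

```text
time: 9.2
position: [0.3829, 0.1376, 0.2033]
tool_rot: [-0.081, 0.997, 0.0, 0.002]
ft_force: [-0.0, 0.5, 1.0]
grip_width: 0.0004
grip_force: 0.0
```

View pics/w1o.png

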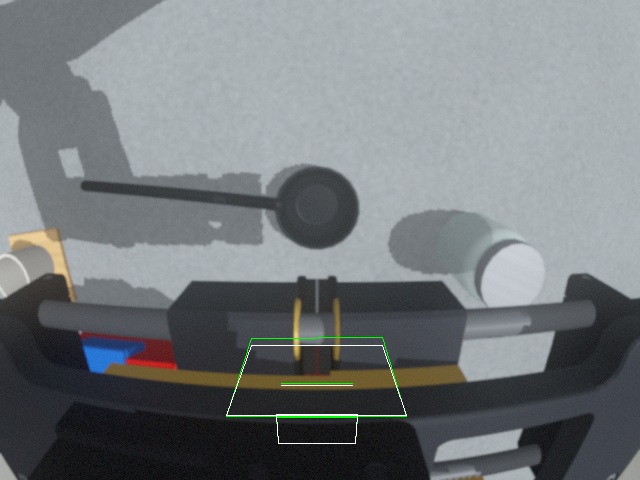

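The gripper hides the bin in this view, though the blue pad at (105,352) is undisturbed. I'll check the tilt from the side instead, swinging round to the left with the camera facing the bin's end.

```bash
python3 -m jog '{"dp":[[-5,20,-10],[-15,40,-20],[-30,60,-20],[-45,85,-20],[-60,110,-20],[-75,135,-20],[-90,160,-20],[-100,185,-20],[-110,205,-20],[-120,225,-10],[-130,240,0],[-137,249,0]],"delta_rot":[[0,0,-0.13],[0,0,-0.26],[0,0,-0.39],[0,0,-0.52],[0,0,-0.65],[0,0,-0.78],[0,0,-0.91],[0,0,-1.04],[0,0,-1.17],[0,0,-1.3],[0,0,-1.43],[0,0,-1.57]],"gripper":[-1,-1,-1,-1,-1,-1,-1,-1,-1,-1,-1,-1]}'
python3 -m jog '{"dp":[[0,0,0],[0,0,0]],"delta_rot":[[0,0,0],[0,0,0]],"gripper":[-1,-1]}'
python3 - <<'E'
from h import *
o=robot.get_obs(); im=robot.camera('wrist')[:,:,::-1].copy(); cv2.imwrite('pics/w2.png',im)
m=robot.camera_model('wrist'); T=np.eye(4);T[:3,:3]=R.from_quat(o['tool_rot']).as_matrix();T[:3,3]=o['position'];T=T@m['T_tool_cam']
np.save('Tw2.npy',T); print(o['q'].round(2))
def pw(P):
    p=(np.c_[P,np.ones(len(P))]@np.linalg.inv(T).T)[:,:3]; r=np.hypot(p[:,0],p[:,1]); th=np.arctan2(r,p[:,2])
    return np.c_[m['cx']+m['fx']*th*p[:,0]/r, m['cy']+m['fy']*th*p[:,1]/r]
for p,t,col in (([.1660,.5245,.0698],0,(0,255,0)),([.1660,.5335,.0712],.08,(255,255,255))):
    for V in ([[0,-.07,.0],[0,.07,0],[0,.07,.125],[0,-.07,.125]],[[-.008,-.03,.131],[-.008,.03,.131],[.022,.03,.131],[.022,-.03,.131]],[[0,.07,0],[.055,.07,0]]):
        W=R.from_euler('z',p[0]).apply(R.from_euler('y',-t).apply(np.array(V))+[0,.09,.025])+[p[1],p[2],0]
        cv2.polylines(im,[pw(W).round().astype(np.int32)],True,col,1)
cv2.imwrite('pics/w2o.png',im)
E
```

```text
time: 10.45
position: [0.4758, 0.4063, 0.1986]
tool_rot: [0.764, -0.645, -0.001, 0.002]
ft_force: [0.5, -0.1, 0.5]
grip_width: 0.0003
grip_force: 0.0
time: 10.65
position: [0.4759, 0.4051, 0.2009]
tool_rot: [0.761, -0.648, -0.0, 0.001]
ft_force: [-0.6, 0.3, -0.2]
grip_width: 0.0005
grip_force: 0.0
[ 0.53  0.55  1.45 -0.    1.14 -2.77]
```

View pics/w2o.png

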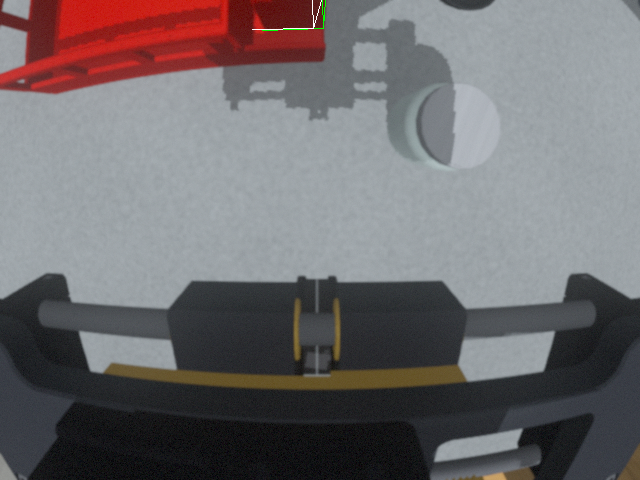

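```bash
python3 -m jog '{"dp":[[5,0,0],[20,0,0],[45,0,0],[70,0,0],[90,0,0],[100,0,0],[100,0,0],[100,0,0]],"delta_rot":[[0,0,0.1],[0,0,0.2],[0,0,0.3],[0,0,0.3],[0,0,0.3],[0,0,0.3],[0,0,0.3],[0,0,0.3]],"gripper":[-1,-1,-1,-1,-1,-1,-1,-1]}'
cat > w.py <<'E'
from h import *
o=robot.get_obs(); im=robot.camera('wrist')[:,:,::-1].copy(); cv2.imwrite('pics/w3.png',im)
m=robot.camera_model('wrist'); T=np.eye(4);T[:3,:3]=R.from_quat(o['tool_rot']).as_matrix();T[:3,3]=o['position'];T=T@m['T_tool_cam']
np.save('Tw3.npy',T); print(o['q'].round(2))
def pw(P):
    p=(np.c_[P,np.ones(len(P))]@np.linalg.inv(T).T)[:,:3]; r=np.hypot(p[:,0],p[:,1]); th=np.arctan2(r,p[:,2])
    return np.c_[m['cx']+m['fx']*th*p[:,0]/r, m['cy']+m['fy']*th*p[:,1]/r]
S=3; c=pw(np.array([[.53,.18,.13]]))[0]; x0=int(np.clip(c[0]-65,0,510)); y0=int(np.clip(c[1]-80,0,280)); print(c)
big=cv2.resize(im[y0:y0+190,x0:x0+130],None,fx=S,fy=S,interpolation=cv2.INTER_CUBIC); big=cv2.convertScaleAbs(big,alpha=1.5,beta=15); ov=big.copy()
for p,t,col in (([.1660,.5245,.0698],0,(0,255,0)),([.1660,.5335,.0712],.08,(255,255,255))):
    for V in ([[0,-.07,.0],[0,.07,0],[0,.07,.125],[0,-.07,.125]],[[-.008,-.03,.131],[-.008,.03,.131],[.022,.03,.131],[.022,-.03,.131]],[[0,.07,0],[.055,.07,0]]):
        W=R.from_euler('z',p[0]).apply(R.from_euler('y',-t).apply(np.array(V))+[0,.09,.025])+[p[1],p[2],0]
        cv2.polylines(ov,[((pw(W)-[x0,y0]+.5)*S).round().astype(np.int32)],True,col,1)
cv2.imwrite('pics/w3o.png',np.hstack([big,ov]))
E
python3 w.py
```

```text
time: 11.5
position: [0.4925, 0.307, 0.2027]
tool_rot: [-0.656, 0.754, 0.0, 0.0]
ft_force: [-0.3, 0.7, -0.8]
grip_width: 0.0004
grip_force: 0.0
[ 0.36  0.49  1.57  0.    1.08 -2.64]
[229.59399256  68.77218229]
```

View pics/w3o.png

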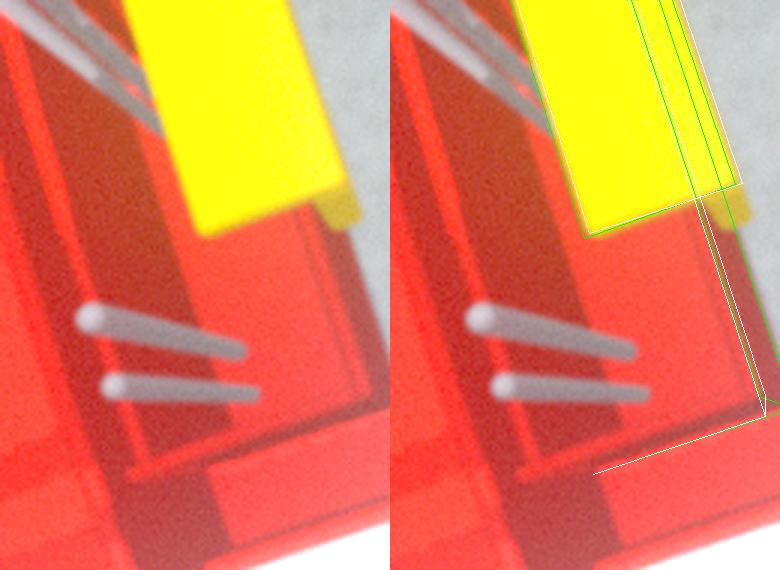

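```bash
cat >> w.py <<'E'
for p,t in (([.1660,.5245,.0698],0),([.1660,.5335,.0712],.08)):
    V=np.array([[-.008,.03,.131],[-.008,.03,.089],[0,.03,.089],[.022,.03,.131],[0,.07,.125],[0,.07,0]])
    W=R.from_euler('z',p[0]).apply(R.from_euler('y',-t).apply(V)+[0,.09,.025])+[p[1],p[2],0]
    print(t,((pw(W)-[x0,y0]+.5)*S).round().tolist())
E
python3 w.py
```

```text
[ 0.37  0.49  1.57  0.    1.08 -2.64]
[229.57685022  68.18438556]
0 [[345.0, 182.0], [364.0, 222.0], [330.0, 233.0], [193.0, 236.0], [371.0, 395.0], [403.0, 406.0]]
0.08 [[352.0, 181.0], [355.0, 225.0], [321.0, 236.0], [199.0, 231.0], [375.0, 393.0], [374.0, 415.0]]
```

The close view matches the shut model. The pad's cap-to-lower-corner offset is (16,38) px, against a predicted (19,40) when shut and (3,44) at 0.08 rad. The outside of the upright front wall also shows. The hand is clear, so I'm handing in.

```bash
python3 -c "
from h import *
print(robot.get_obs()['ft_force'].round(1)); print(robot.hand_in())"
```

```text
[0.1 1.1 0.5]
the job is handed in; nothing more can be done
None
```

I pushed the yellow-pad bin to its hard stop, confirmed it shut in a close side view, withdrew the hand clear, and handed in at about 12 s; I saw no contact with the blue bin, cup, coaster, jar or ladle.

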